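# Load the nut mill and hold its lid on pulse

### The job

Sort the last pieces lying on the baking paper: the two walnut halves go into the bowl of the nut mill, the piece of dark chocolate goes into the white dish with the other chocolate. Then put the bayonet lid on the mill with its lugs through the two entry gaps, right down on the rim, and turn it clockwise (seen from above) against its spring to the amber pulse mark, halfway to the red lock mark, without ever letting it click over into the lock; your program finishes while still gripping the lid and holding it there. Leave the cookies, markers and sugar jar alone and do not push the dish about.

Things in the scene. Friction and masses are not known exactly. Their poses are not given: they have to be found in the camera images.
- mill: Nut mill fixed to the table: cream motor base 122 mm wide, steel bowl, aluminium bayonet collar, 150 mm high in all. Origin at the centre of its underside, z up. Bowl 82 mm wide inside, floor at 82 mm, with a blade 60 mm across and up to 10 mm high in the middle.
- mill_mouth (a point): Centre of the collar's mouth, at the rim's height (150 mm), axes as the mill's. Mouth 88 mm wide; its lip (10 mm high) has two entry gaps 20 mm wide, on the +x and -x sides, marked white on the rim. Clockwise from each, seen from above, an amber mark (pulse) at 0.70 rad and a red one (lock) at 1.40 rad. A lug down through its gap can turn clockwise only.
- lid: Loose grey lid, 106 mm wide, 51 mm high, about 130 g, standing upright. Origin at the centre of its underside, z up. Plug 84 mm wide, 18 mm high, with two lugs at its foot on +x and -x, 14 mm wide, 6 mm high, reaching 50.5 mm from the axis; flange 106 mm wide from 18 to 23 mm. A half turn makes no difference. Seated, the flange lies on the rim: origin 18 mm below the mouth.
- lid_bar (a point): Middle of the lid's orange grip bar, 37 mm above the lid's underside, axes as the lid's. The bar is 70 mm long (x), 20 mm wide (y), 28 mm high, standing on the flange. It points at the white marks when the lugs stand over the gaps and at the amber marks on pulse.
- switch (a joint): Angle of the mill's sprung switch ring, pushed by the lid's lugs, rad, growing clockwise; 0 at rest. The lugs meet it after about 0.08 rad of turn, so it reads about 0.08 less than the lid's turn: 0.62 at the amber pulse mark, 1.32 in the lock. A spring turns it back: 0.04 N m at first, 0.12 on pulse. From about 0.8 the lugs climb sprung pawls; past 1.15 they click over them into the lock.
- walnut_a: light brown walnut half, 28 mm long (x), 21 mm wide (y), 16 mm high, 12 g, flat side down on the paper; origin at the centre of its underside
- walnut_b: another walnut half, the same
- chocolate: very dark brown block of chocolate, 30 mm long (x), 22 mm wide (y), 11 mm high, 15 g, lying flat on the paper; origin at the centre of its underside
- dish: white china dish, 110 mm wide at the rim, 84 mm at the foot, 36 mm high, walls 4 mm, with a few chocolate pieces covering its floor up to 16 mm; loose on the table; origin at the centre of its underside
- cookie_a: round brown cookie with a dark chocolate button, 57 mm wide, 15 mm high, a bystander on the table; origin at the centre of its underside
- cookie_b: round brown cookie with a dark chocolate button, 57 mm wide, 15 mm high, a bystander on the table; origin at the centre of its underside
- cookie_c: round brown cookie with a dark chocolate button, 57 mm wide, 15 mm high, a bystander on the table; origin at the centre of its underside
- cookie_d: round brown cookie with a dark chocolate button, 57 mm wide, 15 mm high, a bystander on the table; origin at the centre of its underside
- marker_yellow: black paint marker with a yellow cap, 125 mm long (x), 16 mm thick, lying on the table, a bystander; origin under the middle
- marker_blue: black paint marker with a blue cap, the same, a bystander
- sugar_jar: jar with a red cap and a paper label, 64 mm wide, 95 mm high, a bystander; origin at the centre of its underside
Things that resemble listed ones, but are neither listed nor needed, are in the scene too. Leave any green or purple look-alike of the lid alone.

How it is judged:
On the way, in this order (a step that is already met when the one before it is completed fails the run):
1. both walnut halves are in the mill's bowl and the chocolate is in the dish (horizontal distance between each of walnut_a, walnut_b and mill below 0.04 m and z of walnut_a in the frame of mill between 0.075 and 0.125 m and z of walnut_b in the frame of mill between 0.075 and 0.125 m and horizontal distance between chocolate and dish below 0.045 m and z of chocolate in the frame of dish below 0.036 m and contact force between chocolate and dish above 0.02 N), for 0.2 s.
2. the lid is down on the mill's rim with its lugs through the gaps (horizontal distance between lid and mill below 0.004 m and z of lid in the frame of mill below 0.1355 m and angle between lid's own z axis and vertical below 0.06 rad), for 0.2 s.
At the end, for the whole second after the job is handed in: Walnuts in the mill's bowl, chocolate in the dish; lid seated on the rim (axis within 4 mm, within 3.5 mm of fully down, level to 0.06 rad), turned 0.52 to 0.88 rad clockwise, switch ring at 0.45 to 0.79, at rest and still gripped with over 3 N through the last second (all of step 1 and all of step 2 and value of joint switch between 0.45 and 0.79 rad and angle between the x axis of lid and the x axis of mill, either way round between 0.52 and 0.88 rad and contact force between the fingers and lid above 3 N and angular speed of lid below 0.25 rad/s and linear speed of lid below 0.03 m/s); the arm keeps its last pose, push and grip.
It fails at once if the lid clicked over into the lock (value of joint switch above 1.15 rad).
It fails at once if a cookie was moved more than 30 mm (distance of any of cookie_a, cookie_b, cookie_c, cookie_d from where it was at the start of the episode above 0.03 m).
It fails at once if a marker was moved more than 30 mm (distance of any of marker_yellow, marker_blue from where it was at the start of the episode above 0.03 m).
It fails at once if the sugar jar was moved more than 30 mm or tipped (distance of sugar_jar from where it was at the start of the episode above 0.03 m or angle between sugar_jar's own z axis and vertical above 0.3 rad).
It fails at once if the dish was pushed more than 30 mm or tipped (distance of dish from where it was at the start of the episode above 0.03 m or angle between dish's own z axis and vertical above 0.3 rad).
It also fails if it takes over 72 s, if anything falls off the work surface, if the arm or the gripper's body presses on something with over 40 N, if the wrist force passes 120 N, or if a joint passes its speed limit or range.

### The arm

A 6-joint arm with a two-finger parallel gripper is mounted at the origin on the work surface. World frame = base frame: x ahead of the robot, y to its left, z up, the work surface at z = 0. Lengths are in m, angles in rad, forces in N, time in s.
With the tool pointing down it reaches from about 0.35 to 0.725 m from the base axis. Payload 4.3 kg.
Tool frame: the origin (TCP) lies between the finger pads; the fingertips stand ahead of it and the grasp point (between the pads) lies 8 mm behind it (bot.tip_reach is the z of the fingertips in the tool frame, in m); z points along the fingers, y is the line along which they close (so a half turn about z gives the same grasp; the last joint's range is limited). The gripper opens to 85 mm and grips with 20 to 120 N. Pads are 22 mm wide; open, the fingers measure 114 mm over their backs; the gripper's body (76 mm by 85 mm) begins 54 mm behind the grasp point. The pads swing forward as they close: fully open they stand 13 mm farther back than shut.
Start: joints at [-1.273, 0.377, 0.081, 1.274, 0, 1.46], TCP at [0.228, -0.528, 0.242] pointing down, gripper open.
Joint ranges: [-2.72, 2.72], [-0.84, 1.66], [-1.02, 1.22], [-1.77, 2.12], [-1.37, 1.28], [-3.14, 3.14]. Speed limits (rad/s): [2.57, 2.57, 3.14, 3.14, 3.14, 3.14].

### API

Orientations are given as a 3x3 rotation matrix whose columns are the frame's x, y, z axes.
In Python, from cell import bot gives the robot as it stands. The module is installed in compiled form; this text tells all that it offers.
- The arm moves only by the tool arm_command, never from a script. Its argument "increments" is a list of rows, each an object with "fingers": the finger opening in m, from 0 to 0.0854; "offset": the shift along the tool's x, y, z in m, a list of three; "twist": the turn, a rotation vector about the tool's x, y, z in rad, a list of three. A call has 1 to 8 rows; each row shifts and turns the commanded pose from where the row before left it, along the tool's axes as they then stand; what a row does not reach is not made up. A row lasts 1/8 s, in which the tool goes at most 62.5 mm and 10.7 degrees, less where a joint would pass 70% of its speed; a pose out of reach is approached as far as the arm can. A call is refused whole if a number of a shift passes 0.0625 or a number of a turn 0.188, either way. A call with a gripper value outside its range is refused whole. The fingers move at their own pace and stop on an object; "force" is the grip in N (left out, the last holds). Time passes only in rows, so rows that do not move let the fingers close. It gives the time, the measured TCP pose, the force, the opening and the grip force at its end, in the units of the state.
- bot.state(): the state, without advancing time (a new reading comes with each control period).
- bot.capture(name): name is "scene" or "top" or "wrist"; returns the picture (400x640x3 uint8, blue, green, red); there is no depth.
- bot.camera_info(name): a dict with "vfov" (degrees; the focal length in pixels is half the picture's height over the tangent of half this angle, whatever the lens; pixels are square), "cx", "cy" (the principal point, pixels), "dist" ([k1, k2, p1, p2, k3] as OpenCV has them; the pictures are not rectified), "R" (3x3) and "t" (3): a world point X has camera coordinates R X + t. Camera axes: x right, y down, z forward; pixel columns grow to the right and rows downward; lengths in m; the calibration is good to about 2 mm. A picture is of the moment at which its call begins: read the wrist's pose just before it. camera_info takes no time and is no camera call; for the wrist camera it gives the pose at the moment of the call.
- bot.sign_off(): hands the job in; it is judged then, once.
Trained networks look in the newest picture that a camera, given by its name, has taken for a name from the list of things; names that differ only in an ending like _2 or _b are one class to them, and where a whole thing is asked for, a point or a joint stands for the part that bears it (a point fixed in the world has none). Each returns a list of dicts, best first, with "p" (0 to 1); they miss things now and then, are a little off and sometimes report something else, mostly with a low value. They report only what shows in the picture. A call takes as long as a camera call. They do not tell look-alikes from the thing itself.
- bot.trace(thing, camera): "pixels" (400x640 bool, what is visible of it) and "pixel" ([row, column] in pixels, amid what is visible of it).
The state is a dict: "clock": time; "q": joint angles; "joint_velocities": joint speeds; "effort": joint torques, N m; "tool_pos": TCP position; "tcp_rot": TCP orientation; "wrist_force": force on the tool from outside, world axes, zero at the start; "wrist_torque": the same for the moment, N m; "opening": finger opening in m; "grasp_force": force on a finger pad.
Only numpy, scipy, OpenCV 4.12 (cv2) and the standard library are available. Lean on these libraries where they do the work, as an engineer would, in place of code of your own. Each camera call takes 0.05 s, during which the arm holds its last target. There are 200 camera calls.

## Working session

There is one attempt and no reset: what is moved stays moved. The work goes in short steps, Python scripts to look and compute and a tool call to move; the robot and the scene stay as the last step left them, time stands still between calls to the robot, and variables do not carry over. Pictures are saved under pics/ and viewed, at most 10 in all, crops included, and the job is handed in when it is done.

Besides the shell and the picture viewer there is one more tool, called after "Call:" as name(argument=value, ...) on one line, values as JSON. arm_command: Moves the arm, as the interface text tells. Its arguments: {"type":"object","properties":{"increments":{"type":"array","items":{"type":"object","properties":{"fingers":{"type":"number"},"offset":{"type":"array","items":{"type":"number"}},"twist":{"type":"array","items":{"type":"number"}}}}},"force":{"type":"number"}},"required":["increments"]}

```bash
mkdir -p pics
cat > h.py <<'E'
import numpy as np, cv2
from cell import bot
def K(c):
    i=bot.camera_info(c); f=200/np.tan(np.radians(i['vfov'])/2)
    return np.array([[f,0,i['cx']],[0,f,i['cy']],[0,0,1]]),np.array(i['dist'],float),np.array(i['R']),np.array(i['t'])
def ray(c,px,z,cal=None):  # px list of [row,col] -> world pts at height z
    k,d,R,t=cal or K(c)
    p=np.array(px,float).reshape(-1,2)[:,::-1].reshape(-1,1,2).copy()
    u=cv2.undistortPoints(p,k,d).reshape(-1,2)
    D=np.c_[u,np.ones(len(u))]@R; o=-R.T@t
    return o+D*((z-o[2])/D[:,2])[:,None]
def proj(c,X,cal=None):
    k,d,R,t=cal or K(c)
    return cv2.projectPoints(np.array(X,float).reshape(-1,1,3),cv2.Rodrigues(R)[0],t,k,d)[0].reshape(-1,2)[:,::-1]
def blob(m,c,z):
    r,cc=np.nonzero(m); W=ray(c,np.c_[r,cc],z)[:,:2]
    (a,b),(w,h),_=cv2.minAreaRect(W.astype(np.float32)*1000)
    C=np.cov(W.T); v=np.linalg.eigh(C)[1][:,1]
    return W.mean(0).round(4),(round(a/1000,4),round(b/1000,4)),(round(w),round(h)),round(float(np.arctan2(v[1],v[0])),3)
E
python3 - <<'E'
from h import *
for c in ['scene','top']:
    im=bot.capture(c); cv2.imwrite(f'pics/{c}0.png',im)
    i=bot.camera_info(c); print(c,i['vfov'],i['dist'],-np.array(i['R']).T@i['t'])
Z=dict(walnut_a=.005,chocolate=.011,lid=.023,lid_bar=.051,mill_mouth=.15,mill=.15,dish=.036)
for n,z in Z.items():
  for r in bot.trace(n,'top'):
    print(n,round(r['p'],2),np.round(r['pixel']),r['pixels'].sum(),blob(r['pixels'],'top',z))
s=bot.state();print(s['clock'],s['tcp_rot'],bot.tip_reach)
E
```

```text
scene 42.84393830348473 [0.03509692 0.         0.         0.         0.        ] [ 1.12531981 -0.68584861  0.82875571]
top 50.73383092905236 [-0.00596351  0.          0.          0.          0.        ] [ 0.36877736 -0.08484841  1.13655678]
walnut_a 0.41 [188. 323.] 62 (array([ 0.5182, -0.1118]), (0.5182, -0.1119), (18, 26), 1.885)
walnut_a 0.35 [252. 378.] 220 (array([ 0.3395, -0.2551]), (0.3389, -0.2547), (14, 123), 2.194)
lid 0.92 [309. 389.] 1325 (array([ 0.2068, -0.2829]), (0.2072, -0.2835), (102, 104), 1.154)
lid 0.77 [216. 438.] 1231 (array([ 0.4435, -0.4178]), (0.4447, -0.4173), (101, 104), 1.331)
lid 0.68 [195. 376.] 1141 (array([ 0.5073, -0.2599]), (0.5088, -0.2596), (96, 100), -3.064)
lid_bar 0.97 [306. 384.] 1360 (array([ 0.2115, -0.2785]), (0.2119, -0.2791), (102, 102), 2.709)
lid_bar 0.88 [217. 436.] 1232 (array([ 0.4411, -0.4078]), (0.4415, -0.4077), (99, 101), -2.696)
mill_mouth 0.75 [165. 202.] 2569 (array([0.5548, 0.1758]), (0.5531, 0.1764), (154, 113), 0.95)
mill 0.77 [169. 202.] 2588 (array([0.5547, 0.1761]), (0.5565, 0.1731), (154, 116), 0.959)
dish 0.86 [146. 298.] 1295 (array([ 0.6283, -0.0448]), (0.6285, -0.0455), (106, 106), -2.531)
dish 0.66 [195. 377.] 1236 (array([ 0.5048, -0.257 ]), (0.5059, -0.2575), (101, 101), 2.502)
0.45 [[ 9.17986477e-01  3.96611684e-01 -1.70969280e-05]
 [ 3.96611685e-01 -9.17986474e-01  7.84292815e-05]
 [ 1.54112208e-05 -7.87778612e-05 -9.99999997e-01]] 0.011
```

View pics/top0.png

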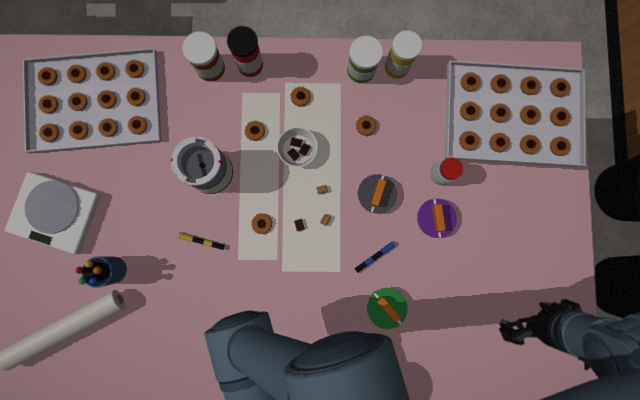

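View pics/scene0.png

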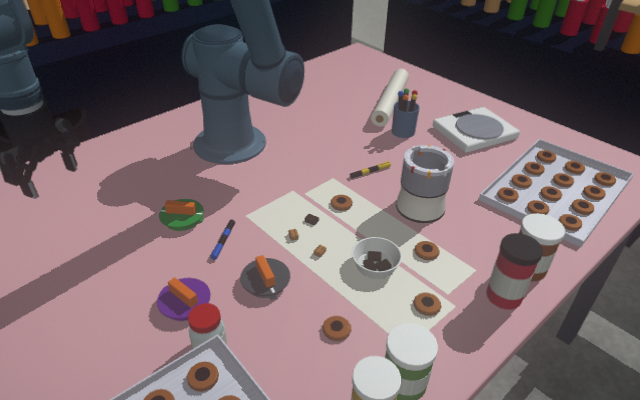

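The pictures show these candidates:
- **Lid:** grey lid at (195,376) in the top view. The look-alikes are purple at (216,438) and green at (309,389), and the dish class also fires on the grey lid. I choose the grey one.
- **Walnuts:** light brown pieces at (189,322) and (220,326).
- **Chocolate:** the dark block at (225,300). The other dark blocks are in the dish at (148,298), and the cookies' buttons are dark too.
- **Mill mouth:** near (160,198).

I'll check the choice with a close wrist view.

Call:
arm_command(increments=[{"fingers":0.085,"offset":[0.044,-0.035,0]},{"offset":[0.044,-0.035,0],"fingers":0.085},{"offset":[0.044,-0.035,0],"fingers":0.085},{"offset":[0.044,-0.035,0],"fingers":0.085},{"offset":[0.044,-0.035,0],"fingers":0.085},{"offset":[0.044,-0.035,0],"fingers":0.085},{"offset":[0.044,-0.035,0],"fingers":0.085},{"offset":[0.02,-0.035,0],"fingers":0.085}])

```text
schema error: expected keys fingers, offset, twist
```

```bash
cat >> h.py <<'E'
def show(n,c,z):
    for r in bot.trace(n,c):
        print(n,round(r['p'],2),np.round(r['pixel']),r['pixels'].sum(),*blob(r['pixels'],c,z))
E
python3 - <<'E'
from h import *
s=bot.state();print(s['clock'],s['tool_pos'],s['tcp_rot'],s['q'])
im=bot.capture('wrist');cv2.imwrite('pics/w1.png',im)
R,t=K('wrist')[2:];print('cam',-R.T@t)
for n,z in [('walnut_a',.005),('chocolate',.006),('dish',.036),('lid',.023),('lid_bar',.051)]: show(n,'wrist',z)
E
```

```text
0.45 [ 0.22804651 -0.52782562  0.24225135] [[ 9.17986477e-01  3.96611684e-01 -1.70969280e-05]
 [ 3.96611685e-01 -9.17986474e-01  7.84292815e-05]
 [ 1.54112208e-05 -7.87778612e-05 -9.99999997e-01]] [-1.27328769e+00  3.77367307e-01  8.08980967e-02  1.27440711e+00
  6.64484081e-06  1.46048210e+00]
cam [ 0.29765355 -0.49783046  0.37306344]
lid 0.59 [105. 121.] 6537 [ 0.2096 -0.2865] (0.2088, -0.2864) (103, 106) 2.146
lid_bar 0.78 [106. 120.] 6507 [ 0.2165 -0.3033] (0.2154, -0.3039) (96, 96) 2.015
```

View pics/w1.png

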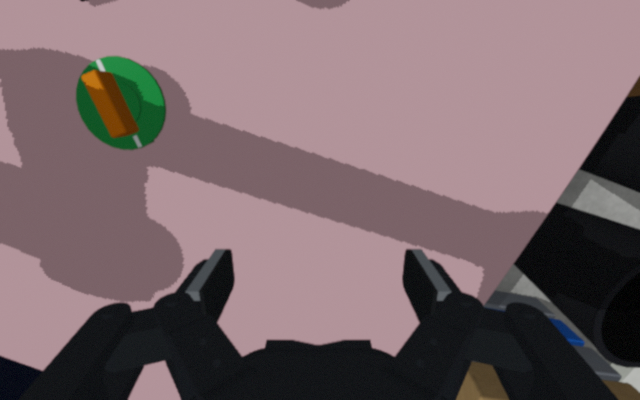

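The call was refused because every row needs all three keys. This view shows only the green look-alike at (105,121). Moving now.

Call:
arm_command(increments=[{"fingers":0.085,"offset":[0.044,-0.035,0],"twist":[0,0,0]},{"fingers":0.085,"offset":[0.044,-0.035,0],"twist":[0,0,0]},{"fingers":0.085,"offset":[0.044,-0.035,0],"twist":[0,0,0]},{"fingers":0.085,"offset":[0.044,-0.035,0],"twist":[0,0,0]},{"fingers":0.085,"offset":[0.044,-0.035,0],"twist":[0,0,0]},{"fingers":0.085,"offset":[0.044,-0.035,0],"twist":[0,0,0]},{"fingers":0.085,"offset":[0.044,-0.035,0],"twist":[0,0,0]},{"fingers":0.085,"offset":[0,-0.035,0],"twist":[0,0,0]}])

```text
clock: 1.75
tool_pos: [0.4015, -0.1468, 0.2425]
tcp_rot: [[0.917, 0.4, 0.002], [0.4, -0.917, -0.0], [0.001, 0.001, -1.0]]
wrist_force: [-0.0, 0.9, 0.6]
opening: 0.085
grasp_force: 0.0
```

Run:
```python
from h import *
s=bot.state();print(s['clock'],s['tool_pos'],s['tcp_rot'],s['q'])
im=bot.capture('wrist');cv2.imwrite('pics/w2.png',im)
R,t=K('wrist')[2:];print('cam',-R.T@t)
for n,z in [('walnut_a',.005),('chocolate',.006),('dish',.036),('lid',.023),('lid_bar',.051)]: show(n,'wrist',z)
```

```text
1.75 [ 0.40151582 -0.14682416  0.24249378] [[ 9.16637255e-01  3.99716441e-01  1.70592232e-03]
 [ 3.99717447e-01 -9.16638360e-01 -2.81830245e-04]
 [ 1.45106166e-03  9.40223019e-04 -9.99998505e-01]] [-4.99584096e-01  7.85161306e-02 -3.04140332e-01  1.18650742e+00
  5.69854561e-04  2.23080067e+00]
cam [ 0.46770147 -0.11356858  0.37297088]
walnut_a 0.82 [ 64. 328.] 474 [ 0.5142 -0.1112] (0.5145, -0.1111) (24, 28) 1.758
walnut_a 0.66 [133. 312.] 393 [ 0.4327 -0.1211] (0.4326, -0.121) (21, 29) 2.694
chocolate 0.79 [117. 256.] 495 [ 0.4209 -0.0535] (0.4207, -0.0538) (31, 23) -2.739
dish 0.22 [124. 439.] 6452 [ 0.5048 -0.2554] (0.5033, -0.2564) (101, 101) 2.152
lid 0.92 [125. 441.] 6238 [ 0.5063 -0.2615] (0.5048, -0.2628) (103, 103) 2.567
lid 0.76 [219. 522.] 4689 [ 0.4425 -0.4186] (0.4409, -0.4207) (107, 106) 1.494
lid_bar 0.96 [220. 523.] 4667 [ 0.4441 -0.3948] (0.4427, -0.3957) (96, 98) 1.403
lid_bar 0.95 [318. 349.] 2937 [ 0.2355 -0.2674] (0.2382, -0.2677) (87, 96) 1.903
lid_bar 0.84 [124. 443.] 6357 [ 0.5033 -0.2507] (0.502, -0.2515) (96, 96) 2.365
```

View pics/w2.png

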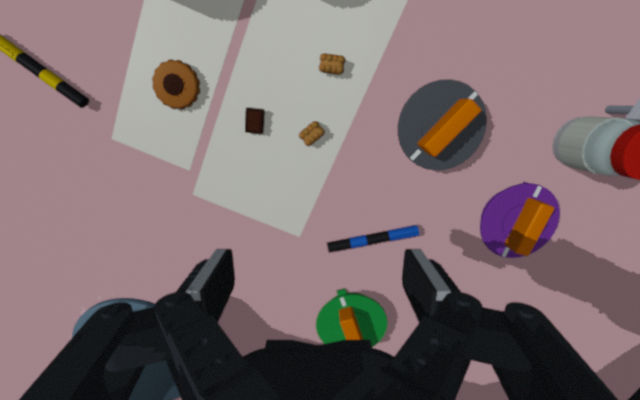

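The picture shows the walnut halves at (64,331) and (133,312), the loose chocolate at (121,255) and the grey lid at (125,443). That confirms the choices. Chocolate first.

Call:
arm_command(increments=[{"fingers":0.05,"offset":[0.0275,-0.039,0.03],"twist":[0,0,0]},{"fingers":0.05,"offset":[0.0275,-0.039,0.05],"twist":[0,0,0]},{"fingers":0.05,"offset":[0,0,0.055],"twist":[0,0,0]},{"fingers":0.05,"offset":[0,0,0.04],"twist":[0,0,0]},{"fingers":0.05,"offset":[0,0,0.03],"twist":[0,0,0]},{"fingers":0.05,"offset":[0,0,0.016],"twist":[0,0,0]},{"fingers":0.05,"offset":[0,0,0.006],"twist":[0,0,0]},{"fingers":0.05,"offset":[0,0,0],"twist":[0,0,0]}], force=25)

```text
clock: 3.05
tool_pos: [0.4187, -0.0604, 0.0201]
tcp_rot: [[0.918, 0.396, -0.0], [0.396, -0.918, -0.0], [-0.0, 0.0, -1.0]]
wrist_force: [0.6, -0.1, -0.2]
opening: 0.0504
grasp_force: 0.0
```

Run:
```python
from h import *
s=bot.state();print(s['clock'],s['tool_pos'],s['q'],bot.tip_reach)
im=bot.capture('wrist');cv2.imwrite('pics/w3.png',im)
show('chocolate','wrist',.006)
```

```text
3.05 [ 0.4186743  -0.06039472  0.02006535] [-2.93383660e-01  2.94019419e-01 -6.86853731e-01  5.89956330e-01
 -1.21593103e-04  2.44156224e+00] 0.011
chocolate 0.78 [235. 308.] 2336 [ 0.4236 -0.0524] (0.4231, -0.0527) (34, 23) -2.802
```

View pics/w3.png

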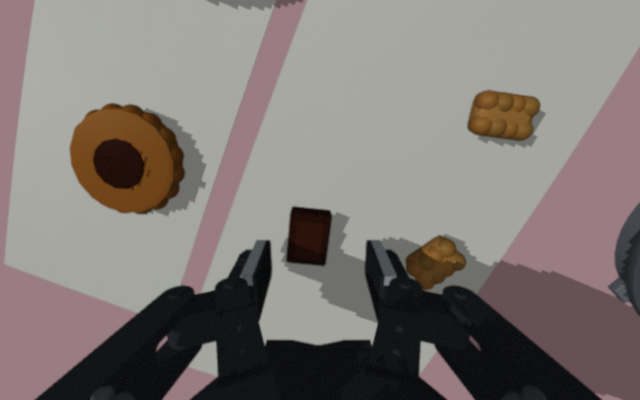

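The chocolate is at (235,308), a little ahead and left of the pads. The first walnut at (262,435) is clear of the fingers. I'll correct and close.

Call:
arm_command(increments=[{"fingers":0.05,"offset":[0.008,-0.005,0.003],"twist":[0,0,0]},{"fingers":0.05,"offset":[0,0,0.004],"twist":[0,0,0]},{"fingers":0.015,"offset":[0,0,0],"twist":[0,0,0]},{"fingers":0.015,"offset":[0,0,0],"twist":[0,0,0]},{"fingers":0.015,"offset":[0,0,0],"twist":[0,0,0]},{"fingers":0.015,"offset":[0,0,0],"twist":[0,0,0]}], force=25)

```text
clock: 3.9
tool_pos: [0.4237, -0.052, 0.0131]
tcp_rot: [[0.918, 0.396, 0.0], [0.396, -0.918, -0.0], [-0.0, 0.0, -1.0]]
wrist_force: [0.5, 0.0, 0.9]
opening: 0.0207
grasp_force: 26.5
```

Call:
arm_command(increments=[{"fingers":0.015,"offset":[0,0,-0.04],"twist":[0,0,0]},{"fingers":0.015,"offset":[0,0,-0.05],"twist":[0,0,0]},{"fingers":0.015,"offset":[0.038,0.015,0],"twist":[0,0,0]},{"fingers":0.015,"offset":[0.038,0.015,0],"twist":[0,0,0]},{"fingers":0.015,"offset":[0.038,0.015,0],"twist":[0,0,0]},{"fingers":0.015,"offset":[0.038,0.015,0],"twist":[0,0,0]},{"fingers":0.015,"offset":[0.038,0.015,0],"twist":[0,0,0]},{"fingers":0.015,"offset":[0,0,0],"twist":[0,0,0]}])

```text
clock: 4.9
tool_pos: [0.6305, -0.0456, 0.1025]
tcp_rot: [[0.918, 0.397, 0.002], [0.397, -0.918, -0.0], [0.001, 0.001, -1.0]]
wrist_force: [-0.6, -0.8, -1.5]
opening: 0.0212
grasp_force: 26.5
```

Run:
```python
from h import *
im=bot.capture('wrist')
show('dish','wrist',.036)
show('chocolate','wrist',.09)
show('mill','wrist',.15)
```

```text
dish 0.88 [197. 316.] 12823 [ 0.6386 -0.0398] (0.6344, -0.0418) (91, 108) 1.993
chocolate 0.71 [253. 318.] 2334 [ 0.6239 -0.0467] (0.6229, -0.0469) (36, 23) -2.707
mill 0.61 [160.  36.] 12484 [0.6483 0.054 ] (0.6434, 0.0513) (55, 31) 3.121
```

Call:
arm_command(increments=[{"fingers":0.015,"offset":[0,0,0.04],"twist":[0,0,0]},{"fingers":0.015,"offset":[0,0,0.022],"twist":[0,0,0]},{"fingers":0.015,"offset":[0,0,0],"twist":[0,0,0]},{"fingers":0.04,"offset":[0,0,0],"twist":[0,0,0]},{"fingers":0.04,"offset":[0,0,0],"twist":[0,0,0]},{"fingers":0.04,"offset":[0,0,-0.03],"twist":[0,0,0]},{"fingers":0.05,"offset":[0,0,-0.04],"twist":[0,0,0]},{"fingers":0.05,"offset":[-0.02,0,-0.02],"twist":[0,0,0]}])

```text
clock: 6.1
tool_pos: [0.6123, -0.0536, 0.1349]
tcp_rot: [[0.918, 0.398, 0.007], [0.398, -0.918, -0.001], [0.006, 0.004, -1.0]]
wrist_force: [-0.9, 0.7, -0.5]
opening: 0.0503
grasp_force: 0.0
```

Run:
```python
from h import *
im=bot.capture('top')
for n,z in [('chocolate',.03),('dish',.036),('walnut_a',.005)]: show(n,'top',z)
s=bot.state();print(s['tool_pos'],s['q'])
```

```text
dish 0.46 [152. 309.] 182 [ 0.6132 -0.0819] (0.6123, -0.0826) (29, 60) 2.738
dish 0.46 [167. 198.] 2169 [0.5798 0.216 ] (0.5819, 0.2143) (144, 129) -2.551
walnut_a 0.63 [219. 327.] 87 [ 0.4361 -0.1217] (0.4366, -0.1219) (23, 29) 2.657
[ 0.61022332 -0.05352702  0.13191577] [-1.91106611e-01  5.00735562e-01 -1.72804874e-02  1.05056664e+00
  1.88911247e-04  2.54302277e+00]
```

Call:
arm_command(increments=[{"fingers":0.05,"offset":[0,0,0],"twist":[0,0,-0.182]},{"fingers":0.05,"offset":[0,0,0],"twist":[0,0,-0.182]},{"fingers":0.05,"offset":[0,0,0],"twist":[0,0,-0.182]},{"fingers":0.05,"offset":[0,0,0],"twist":[0,0,-0.182]},{"fingers":0.05,"offset":[0,0,0],"twist":[0,0,-0.182]},{"fingers":0.05,"offset":[0,0,0],"twist":[0,0,-0.182]},{"fingers":0.05,"offset":[0,0,0],"twist":[0,0,-0.182]},{"fingers":0.05,"offset":[0,0,0],"twist":[0,0,-0.182]}])

```text
clock: 7.3
tool_pos: [0.6093, -0.053, 0.1295]
tcp_rot: [[-0.295, 0.956, -0.002], [0.956, 0.295, 0.001], [0.001, -0.002, -1.0]]
wrist_force: [1.0, -1.0, -0.7]
opening: 0.0499
grasp_force: 0.0
```

```bash
cat >> h.py <<'E'
def to(x,y,z,yaw=None):  # tool-frame offset and twist to a world target
    s=bot.state();R=np.array(s['tcp_rot']);p=np.array(s['tool_pos'])
    yw=np.arctan2(R[1,0],R[0,0])
    print('at',p.round(4),'yaw',round(yw,3),'q',np.round(s['q'],2),'offset',(R.T@(np.array([x,y,z])-p)).round(4),'twist',None if yaw is None else round(-(yaw-yw),3))
E
python3 - <<'E'
from h import *
im=bot.capture('wrist')
show('walnut_a','wrist',.005)
im=bot.capture('scene'); show('walnut_a','scene',.006)
to(.515,-.111,.017,1.87)
E
```

```text
walnut_a 0.74 [227. 209.] 686 [ 0.5176 -0.1141] (0.5178, -0.1142) (23, 31) 1.75
walnut_a 0.64 [207. 121.] 769 [ 0.4345 -0.1229] (0.4344, -0.1228) (27, 30) 2.949
walnut_a 0.56 [252. 321.] 80 [ 0.5148 -0.1118] (0.5148, -0.1117) (21, 31) 2.098
at [ 0.6093 -0.0531  0.13  ] yaw 1.861 q [-0.19  0.5  -0.02  1.05  0.    1.09] offset [-0.0285 -0.1068  0.1132] twist -0.009
```

Call:
arm_command(increments=[{"fingers":0.05,"offset":[-0.01,-0.036,0],"twist":[0,0,0]},{"fingers":0.05,"offset":[-0.01,-0.036,0],"twist":[0,0,0]},{"fingers":0.05,"offset":[-0.009,-0.034,0.03],"twist":[0,0,0]},{"fingers":0.05,"offset":[0,0,0.04],"twist":[0,0,0]},{"fingers":0.05,"offset":[0,0,0.03],"twist":[0,0,0]},{"fingers":0.05,"offset":[0,0,0],"twist":[0,0,0]}])

```text
clock: 8.25
tool_pos: [0.5139, -0.1109, 0.0288]
tcp_rot: [[-0.287, 0.958, -0.005], [0.958, 0.287, 0.002], [0.003, -0.005, -1.0]]
wrist_force: [0.3, -0.1, 0.1]
opening: 0.0498
grasp_force: 0.0
```

Run:
```python
from h import *
im=bot.capture('wrist')
show('walnut_a','wrist',.006)
to(.516,-.112,.016,1.84)
```

```text
walnut_a 0.83 [226. 184.] 2001 [ 0.4381 -0.1258] (0.4382, -0.126) (26, 31) 2.755
walnut_a 0.82 [249. 324.] 1708 [ 0.5225 -0.1165] (0.5227, -0.1172) (21, 33) 1.882
at [ 0.5167 -0.1118  0.0315] yaw 1.863 q [-0.33  0.45 -0.4   0.72  0.    0.95] offset [ 0.     -0.0008  0.0155] twist 0.023
```

Call:
arm_command(increments=[{"fingers":0.05,"offset":[-0.002,0.002,0.01],"twist":[0,0,0]},{"fingers":0.05,"offset":[0,0,0.005],"twist":[0,0,0]},{"fingers":0.012,"offset":[0,0,0],"twist":[0,0,0]},{"fingers":0.012,"offset":[0,0,0],"twist":[0,0,0]},{"fingers":0.012,"offset":[0,0,0],"twist":[0,0,0]},{"fingers":0.012,"offset":[0,0,0],"twist":[0,0,0]},{"fingers":0.012,"offset":[0,0,-0.04],"twist":[0,0,0]},{"fingers":0.012,"offset":[0,0,-0.05],"twist":[0,0,0]}])

```text
clock: 9.35
tool_pos: [0.5175, -0.1127, 0.1059]
tcp_rot: [[-0.289, 0.957, -0.003], [0.957, 0.289, 0.001], [0.002, -0.003, -1.0]]
wrist_force: [0.0, 0.1, 0.8]
opening: 0.02
grasp_force: 27.2
```

Run:
```python
from h import *
im=bot.capture('wrist')
show('walnut_a','wrist',.006)
im=bot.capture('scene');
show('mill','scene',.15);show('mill_mouth','scene',.15);show('chocolate','scene',.03);show('dish','scene',.036)
im=bot.capture('top');cv2.imwrite('pics/t2.png',cv2.resize(im[120:220,120:340],None,fx=3.6,fy=3.6,interpolation=cv2.INTER_CUBIC))
show('mill','top',.15);show('mill_mouth','top',.15);show('chocolate','top',.03)
to(.516,-.112,.016,1.84)
```

```text
walnut_a 0.97 [255. 316.] 1956 [ 0.538  -0.1667] (0.5382, -0.1685) (35, 55) 1.893
walnut_a 0.83 [185. 221.] 922 [ 0.4415 -0.1272] (0.442, -0.1272) (24, 31) 2.627
walnut_a 0.63 [283.  92.] 2625 [ 0.3398 -0.2586] (0.3427, -0.2628) (25, 131) 2.169
mill 0.71 [185. 426.] 3520 [0.6183 0.1105] (0.6158, 0.1196) (114, 297) 2.141
mill_mouth 0.58 [182. 425.] 3467 [0.6184 0.1096] (0.6149, 0.1189) (112, 296) 2.148
dish 0.83 [252. 377.] 1449 [ 0.6341 -0.0498] (0.631, -0.0509) (109, 123) 2.2
mill 0.63 [168. 202.] 2590 [0.5547 0.177 ] (0.5563, 0.1751) (154, 116) 0.945
mill_mouth 0.68 [167. 202.] 2529 [0.5546 0.1773] (0.5516, 0.1769) (152, 115) 0.935
at [ 0.5181 -0.1129  0.105 ] yaw 1.864 q [-0.33  0.37 -0.3   0.9  -0.    0.94] offset [ 0.0013 -0.0016  0.089 ] twist 0.024
```

View pics/t2.png

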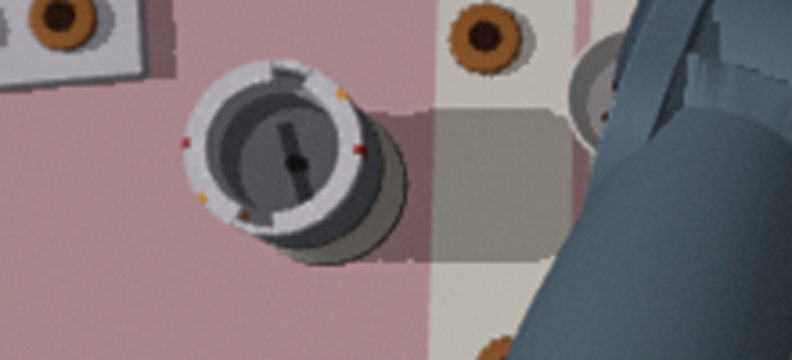

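The crop shows the mill's mouth at crop pixel (148,273), the gaps near (75,290) and (215,257), amber marks at (95,342) and (198,202), and red marks at (150,360) and (143,186).

Run:
```python
from h import *
P=np.array([[148,273],[75,290],[215,257],[95,342],[198,202],[150,360],[143,186]])/3.6+[120,120]
W=ray('top',P-.5,.15);print(W.round(4))
for a,b in((1,2),(3,4),(5,6)):
  d=W[a]-W[b];print(np.arctan2(d[1],d[0]),np.linalg.norm(d),(W[a]+W[b])/2)
c=(W[3]+W[4]+W[5]+W[6])/4; to(c[0],c[1],.20)
```

```text
[[0.565  0.1907 0.15  ]
 [0.6141 0.1812 0.15  ]
 [0.5204 0.1995 0.15  ]
 [0.601  0.1465 0.15  ]
 [0.5313 0.2359 0.15  ]
 [0.5642 0.1335 0.15  ]
 [0.5678 0.2479 0.15  ]]
-0.19286206320832525 0.09548234132386067 [0.56724327 0.19039751 0.15      ]
-0.9092577095350043 0.11334283392551266 [0.56614111 0.19122186 0.15      ]
-1.6024497268053404 0.11446417986802783 [0.56601451 0.19072459 0.15      ]
at [ 0.5181 -0.1129  0.105 ] yaw 1.864 q [-0.33  0.37 -0.3   0.9  -0.    0.94] offset [ 0.2772  0.1335 -0.0949] twist None
```

Call:
arm_command(increments=[{"fingers":0.012,"offset":[0.0,0.0,-0.05],"twist":[0,0,0]},{"fingers":0.012,"offset":[0.039,0.019,-0.05],"twist":[0,0,0]},{"fingers":0.012,"offset":[0.04,0.019,0],"twist":[0,0,0]},{"fingers":0.012,"offset":[0.04,0.019,0],"twist":[0,0,0]},{"fingers":0.012,"offset":[0.04,0.019,0],"twist":[0,0,0]},{"fingers":0.012,"offset":[0.04,0.019,0],"twist":[0,0,0]},{"fingers":0.012,"offset":[0.04,0.019,0],"twist":[0,0,0]},{"fingers":0.012,"offset":[0.039,0.019,0],"twist":[0,0,0]}])

```text
clock: 10.9
tool_pos: [0.5654, 0.1905, 0.2026]
tcp_rot: [[-0.289, 0.957, -0.001], [0.957, 0.289, -0.0], [-0.0, -0.001, -1.0]]
wrist_force: [0.8, 0.5, 1.1]
opening: 0.0202
grasp_force: 27.2
```

Run:
```python
from h import *
to(.566,.191,.15)
im=bot.capture('wrist');cv2.imwrite('pics/w4.png',im)
```

```text
at [0.5654 0.1905 0.2026] yaw 1.864 q [ 0.22  0.43  0.07  1.2  -0.    1.5 ] offset [0.0003 0.0008 0.0526] twist None
```

View pics/w4.png

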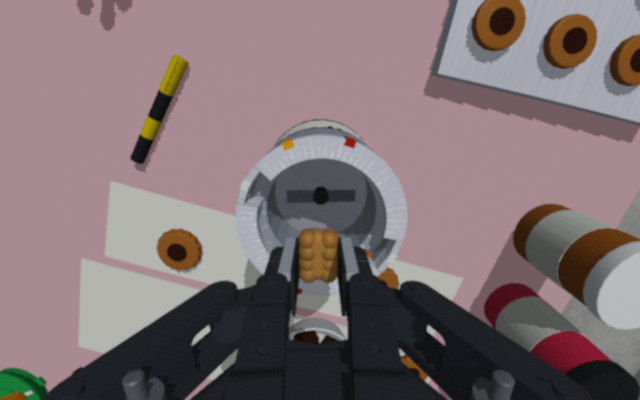

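The walnut is held at (255,318). The mouth is around (208,322), with an amber mark at (145,288), a red one at (143,350), and gaps near (170,262) and (240,385).

Run:
```python
from h import *
print(proj('wrist',[[.566,.191,.15]]),ray('wrist',[[145,288],[143,350],[293,299]],.15).round(4))
c=[.566,.191]
for n,a in(('am',-.91+np.pi),('red',-1.6+np.pi),('am',-.91),('red',-1.6)): print(n,proj('wrist',[[c[0]+.0567*np.cos(a),c[1]+.0567*np.sin(a),.15]]))
# rim outer ellipse check
t=np.linspace(0,2*np.pi,100);q=proj('wrist',np.c_[c[0]+.061*np.cos(t),c[1]+.061*np.sin(t),.15+0*t]);print(q.min(0),q.max(0))
```

```text
[[229.50478369 318.06898566]] [[0.5314 0.2401 0.15  ]
 [0.5679 0.2525 0.15  ]
 [0.5674 0.1385 0.15  ]]
am [[151.53029616 285.82731918]]
red [[150.34879452 347.07655649]]
am [[295.74576427 345.51995103]]
red [[296.59119326 293.42988123]]
[138.5966369 228.2164954] [304.89963963 407.95332745]
```

Call:
arm_command(increments=[{"fingers":0.012,"offset":[0.003,0.001,0.04],"twist":[0,0,0]},{"fingers":0.012,"offset":[0,0,0.02],"twist":[0,0,0]},{"fingers":0.012,"offset":[0,0,0],"twist":[0,0,0]},{"fingers":0.036,"offset":[0,0,0],"twist":[0,0,0]},{"fingers":0.036,"offset":[0,0,0],"twist":[0,0,0]},{"fingers":0.036,"offset":[0,0,-0.04],"twist":[0,0,0]},{"fingers":0.05,"offset":[0,0,-0.04],"twist":[0,0,0]},{"fingers":0.05,"offset":[0,0,0],"twist":[0,0,0]}])

```text
clock: 11.95
tool_pos: [0.5686, 0.1927, 0.2284]
tcp_rot: [[-0.289, 0.957, 0.009], [0.957, 0.289, 0.002], [-0.001, 0.009, -1.0]]
wrist_force: [0.9, 1.4, -1.0]
opening: 0.0498
grasp_force: 0.0
```

Run:
```python
from h import *
im=bot.capture('wrist');show('walnut_a','wrist',.09);show('chocolate','wrist',.03);show('dish','wrist',.036)
im=bot.capture('top');show('walnut_a','top',.006);show('chocolate','top',.03);show('dish','top',.036)
to(.434,-.122,.1,2.69)
```

```text
chocolate 0.81 [334. 308.] 249 [ 0.6161 -0.0299] (0.6153, -0.0308) (28, 22) -2.897
dish 0.57 [326. 313.] 1695 [ 0.6128 -0.0043] (0.6127, -0.0029) (97, 58) -2.895
walnut_a 0.65 [164. 202.] 97 [0.5809 0.2182] (0.5813, 0.2181) (25, 32) 1.835
chocolate 0.42 [149. 296.] 87 [ 0.623  -0.0459] (0.623, -0.0458) (31, 21) -2.824
dish 0.62 [145. 292.] 1239 [ 0.6285 -0.0442] (0.6285, -0.0442) (106, 109) 2.071
at [0.565  0.1921 0.2222] yaw 1.864 q [ 0.22  0.43  0.11  1.25 -0.    1.5 ] offset [-0.2628 -0.2159  0.1226] twist -0.826
```

Call:
arm_command(increments=[{"fingers":0.05,"offset":[-0.038,-0.031,0],"twist":[0,0,0]},{"fingers":0.05,"offset":[-0.038,-0.031,0],"twist":[0,0,0]},{"fingers":0.05,"offset":[-0.038,-0.031,0],"twist":[0,0,0]},{"fingers":0.05,"offset":[-0.038,-0.031,0.02],"twist":[0,0,0]},{"fingers":0.05,"offset":[-0.038,-0.031,0.03],"twist":[0,0,0]},{"fingers":0.05,"offset":[-0.037,-0.031,0.03],"twist":[0,0,0]},{"fingers":0.05,"offset":[-0.037,-0.03,0.02],"twist":[0,0,0]},{"fingers":0.05,"offset":[0,0,0],"twist":[0,0,-0.18]}])

```text
clock: 13.35
tool_pos: [0.4322, -0.1247, 0.1212]
tcp_rot: [[-0.455, 0.89, -0.004], [0.89, 0.455, 0.001], [0.003, -0.003, -1.0]]
wrist_force: [1.0, -0.1, 0.6]
opening: 0.0504
grasp_force: 0.0
```

Call:
arm_command(increments=[{"fingers":0.05,"offset":[0,0,0],"twist":[0,0,-0.18]},{"fingers":0.05,"offset":[0,0,0],"twist":[0,0,-0.18]},{"fingers":0.05,"offset":[0,0,0.02],"twist":[0,0,-0.18]},{"fingers":0.05,"offset":[0,0,0.02],"twist":[0,0,-0.1]},{"fingers":0.05,"offset":[0,0,0],"twist":[0,0,0]}])

```text
clock: 13.98
tool_pos: [0.4334, -0.1222, 0.0818]
tcp_rot: [[-0.896, 0.443, -0.004], [0.443, 0.896, 0.002], [0.004, -0.0, -1.0]]
wrist_force: [0.1, 0.8, 0.3]
opening: 0.0498
grasp_force: 0.0
```

Run:
```python
from h import *
im=bot.capture('wrist');show('walnut_a','wrist',.006)
to(.435,-.123,.015,2.68)
```

```text
walnut_a 0.65 [216. 318.] 1032 [ 0.4398 -0.1248] (0.4402, -0.1249) (21, 31) 2.638
walnut_a 0.5 [341. 533.] 1565 [ 0.6463 -0.0347] (0.6385, -0.0345) (125, 88) 1.575
at [ 0.4349 -0.1229  0.0834] yaw 2.682 q [-0.42  0.25 -0.53  0.78 -0.    0.04] offset [-0.0002 -0.0001  0.0684] twist 0.002
```

Call:
arm_command(increments=[{"fingers":0.05,"offset":[-0.003,0,0.03],"twist":[0,0,0.03]},{"fingers":0.05,"offset":[0,0,0.028],"twist":[0,0,0]},{"fingers":0.05,"offset":[0,0,0.01],"twist":[0,0,0]},{"fingers":0.012,"offset":[0,0,0],"twist":[0,0,0]},{"fingers":0.012,"offset":[0,0,0],"twist":[0,0,0]},{"fingers":0.012,"offset":[0,0,0],"twist":[0,0,0]},{"fingers":0.012,"offset":[0,0,0],"twist":[0,0,0]},{"fingers":0.012,"offset":[0,0,-0.05],"twist":[0,0,0]}])

```text
clock: 15.08
tool_pos: [0.4348, -0.123, 0.0634]
tcp_rot: [[-0.883, 0.469, -0.007], [0.469, 0.883, 0.003], [0.007, -0.001, -1.0]]
wrist_force: [0.5, -0.1, -0.1]
opening: 0.0203
grasp_force: 27.7
```

Run:
```python
from h import *
to(.567,.193,.215)
```

```text
at [ 0.4348 -0.123   0.0634] yaw 2.654 q [-0.42  0.28 -0.55  0.74 -0.    0.07] offset [ 0.0325  0.341  -0.1516] twist None
```

Call:
arm_command(increments=[{"fingers":0.012,"offset":[0,0,-0.05],"twist":[0,0,0]},{"fingers":0.012,"offset":[0.005,0.049,-0.03],"twist":[0,0,0]},{"fingers":0.012,"offset":[0.005,0.049,-0.03],"twist":[0,0,0]},{"fingers":0.012,"offset":[0.005,0.049,-0.03],"twist":[0,0,0]},{"fingers":0.012,"offset":[0.005,0.049,0],"twist":[0,0,0]},{"fingers":0.012,"offset":[0.005,0.049,0],"twist":[0,0,0]},{"fingers":0.012,"offset":[0.005,0.049,0],"twist":[0,0,0]},{"fingers":0.012,"offset":[0.003,0.047,0],"twist":[0,0,0]}])

```text
clock: 16.08
tool_pos: [0.5687, 0.1941, 0.2053]
tcp_rot: [[-0.884, 0.468, 0.0], [0.468, 0.884, -0.0], [-0.0, -0.0, -1.0]]
wrist_force: [-0.0, -0.3, 0.4]
opening: 0.0201
grasp_force: 27.7
```

Run:
```python
from h import *
to(.567,.193,.145)
im=bot.capture('top');show('walnut_a','top',.09)
```

```text
at [0.5687 0.1941 0.2053] yaw 2.654 q [ 0.22  0.44  0.08  1.21 -0.    0.71] offset [ 0.001  -0.0018  0.0603] twist None
walnut_a 0.48 [164. 202.] 44 [0.563  0.1917] (0.5618, 0.1923) (13, 26) 1.998
```

Call:
arm_command(increments=[{"fingers":0.012,"offset":[-0.008,0.002,0.035],"twist":[0,0,0]},{"fingers":0.012,"offset":[0,0,0.02],"twist":[0,0,0]},{"fingers":0.012,"offset":[0,0,0],"twist":[0,0,0]},{"fingers":0.03,"offset":[0,0,0],"twist":[0,0,0]},{"fingers":0.03,"offset":[0,0,0],"twist":[0,0,0]},{"fingers":0.03,"offset":[0,0,-0.04],"twist":[0,0,0]},{"fingers":0.05,"offset":[0,-0.03,-0.05],"twist":[0,0,0]},{"fingers":0.05,"offset":[0,-0.05,0],"twist":[0,0,0]}])

```text
clock: 17.18
tool_pos: [0.5426, 0.1202, 0.246]
tcp_rot: [[-0.884, 0.467, 0.012], [0.467, 0.884, 0.001], [-0.01, 0.006, -1.0]]
wrist_force: [-0.9, -0.4, 0.5]
opening: 0.0497
grasp_force: 0.0
```

Run:
```python
from h import *
to(.508,-.258,.1)
a=bot.capture('top')
show('walnut_a','top',.095);show('chocolate','top',.03);show('lid','top',.023)
b=bot.capture('wrist');show('walnut_a','wrist',.095)
A=cv2.resize(a[130:190,170:330],None,fx=4,fy=4,interpolation=cv2.INTER_CUBIC)
L=cv2.resize(a[165:225,340:420],None,fx=4,fy=4,interpolation=cv2.INTER_CUBIC)
B=np.zeros((640,640,3),np.uint8);B[:240]=A;B[240:480,:320]=L
B[240:440,320:640]=cv2.resize(b,(320,200))
cv2.imwrite('pics/m5.png',B[:480])
```

```text
at [0.5426 0.1202 0.246 ] yaw 2.656 q [ 0.1   0.33  0.02  1.25 -0.    0.59] offset [-0.1445 -0.3515  0.1452] twist None
walnut_a 0.7 [179. 203.] 1046 [0.5313 0.1878] (0.5371, 0.188) (95, 140) 1.317
chocolate 0.63 [148. 298.] 79 [ 0.6232 -0.046 ] (0.6229, -0.0454) (27, 21) -2.846
lid 0.73 [194. 376.] 1231 [ 0.507  -0.2585] (0.5075, -0.2583) (102, 104) 1.433
lid 0.71 [217. 440.] 1234 [ 0.4426 -0.4177] (0.4427, -0.4179) (102, 103) 2.306
lid 0.68 [308. 390.] 1248 [ 0.2063 -0.2835] (0.2059, -0.2847) (99, 102) 1.47
walnut_a 0.91 [200. 407.] 545 [0.5957 0.1902] (0.5962, 0.1902) (31, 22) 1.509
walnut_a 0.62 [179. 397.] 667 [0.5659 0.1934] (0.5665, 0.1929) (23, 30) 1.866
```

View pics/m5.png

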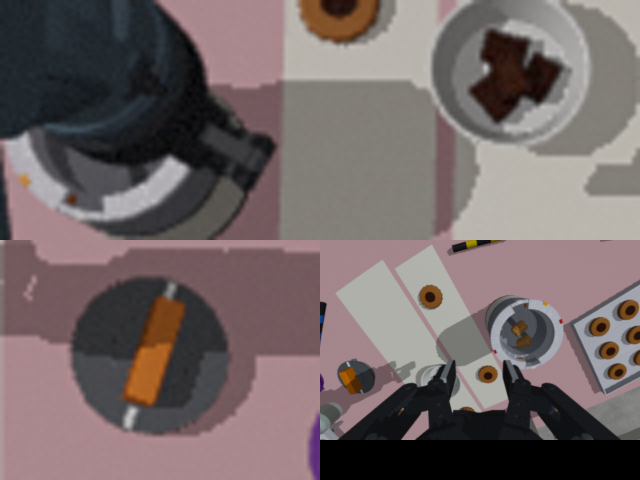

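Both walnut halves are in the bowl, at (330,519) in the wrist inset, and the chocolate lies in the dish. The lid's white marks are at crop pixels (288,172) and (418,130). This view shows the mouth unobstructed, so I'll measure it and the lid from here.

Run:
```python
from h import *
def marks(im,cal,c0,nm,lab):
    hsv=cv2.cvtColor(im,cv2.COLOR_BGR2HSV);h,s,v=cv2.split(hsv)
    out={}
    for col,m in(('amber',(h>14)&(h<28)&(s>150)&(v>110)),('red',((h<6)|(h>174))&(s>150)&(v>80))):
        n,l,st,ce=cv2.connectedComponentsWithStats(m.astype(np.uint8))
        for k in range(1,n):
            if st[k,4]<3: continue
            w=ray(nm,[ce[k][::-1]],.15,cal)[0]; d=np.hypot(*(w[:2]-c0))
            if .045<d<.068: print(lab,col,st[k,4],ce[k].round(1),w[:2].round(4),'r',round(d,4),'ang',round(np.arctan2(*(w[:2]-c0)[::-1]),3))
c0=np.array([.566,.192])
cal=K('wrist');im=bot.capture('wrist');marks(im,cal,c0,'wrist','w')
marks(cv2.imread('pics/top0.png'),K('top'),c0,'top','t')
marks(cv2.imread('pics/scene0.png'),K('scene'),c0,'scene','s')
# lid
t0=cv2.imread('pics/top0.png')
W=ray('top',np.array([[48,172],[178,130]])/4+[165-.5,340-.5],.023);d=W[0]-W[1];print('lid marks',W.round(4),W.mean(0),np.linalg.norm(d),np.arctan2(d[1],d[0]))
for nm,im,cal in(('top',t0,K('top')),('scene',cv2.imread('pics/scene0.png'),K('scene'))):
    # fit flange circle from trace outline at z=.023
    hsv=cv2.cvtColor(im,cv2.COLOR_BGR2HSV);h,s,v=cv2.split(hsv)
    m=((h>3)&(h<20)&(s>170)&(v>90)).astype(np.uint8)
    n,l,st,ce=cv2.connectedComponentsWithStats(m)
    for k in range(1,n):
        if st[k,4]<15: continue
        r,c=np.nonzero(l==k);Q=ray(nm,np.c_[r,c],.048,cal)[:,:2]
        if np.hypot(*(Q.mean(0)-[.508,-.26]))<.05:
            vv=np.linalg.eigh(np.cov(Q.T))[1][:,1];print(nm,'bar',st[k,4],Q.mean(0),np.arctan2(vv[1],vv[0])%np.pi)
```

```text
w amber 42 [449.5 127.5] [0.5308 0.2346] r 0.0553 ang 2.261
w red 28 [480.9 163. ] [0.5675 0.2469] r 0.0549 ang 1.543
w red 22 [348.5 223.6] [0.5645 0.1341] r 0.0579 ang -1.597
t amber 3 [214.3 145.7] [0.6015 0.1469] r 0.0574 ang -0.904
s amber 12 [428.5 174. ] [0.6047 0.1412] r 0.0639 ang -0.919
lid marks [[ 0.5519 -0.2746  0.023 ]
 [ 0.4644 -0.2459  0.023 ]] [ 0.50813366 -0.26025455  0.023     ] 0.09204363581810976 -0.316589247858602
top bar 218 [ 0.50590072 -0.2581622 ] 2.8201069569793495
scene bar 158 [ 0.50584009 -0.25804935] 2.814020305215126
```

The mouth centre is (0.566, 0.1905) and the gap axis is at yaw -0.20. Three independent marks agree, which puts amber at -0.90. The lid is at (0.507, -0.259) with its bar at yaw 2.82.

Call:
arm_command(increments=[{"fingers":0.06,"offset":[-0.018,-0.044,0],"twist":[0,0,0]},{"fingers":0.06,"offset":[-0.018,-0.044,0],"twist":[0,0,0]},{"fingers":0.06,"offset":[-0.018,-0.044,0],"twist":[0,0,0]},{"fingers":0.06,"offset":[-0.018,-0.044,0],"twist":[0,0,0]},{"fingers":0.06,"offset":[-0.018,-0.044,0.02],"twist":[0,0,0]},{"fingers":0.06,"offset":[-0.018,-0.044,0.03],"twist":[0,0,0]},{"fingers":0.06,"offset":[-0.019,-0.044,0.03],"twist":[0,0,0]},{"fingers":0.06,"offset":[-0.019,-0.044,0.03],"twist":[0,0,-0.16]}])

```text
clock: 18.52
tool_pos: [0.5038, -0.2607, 0.1291]
tcp_rot: [[-0.949, 0.317, 0.001], [0.317, 0.949, -0.0], [-0.001, 0.0, -1.0]]
wrist_force: [0.9, 0.5, 0.2]
opening: 0.0597
grasp_force: 0.0
```

Call:
arm_command(increments=[{"fingers":0.06,"offset":[0,0,0],"twist":[0,0,0]},{"fingers":0.06,"offset":[0,0,0],"twist":[0,0,0]}])

```text
clock: 18.77
tool_pos: [0.5035, -0.2589, 0.1301]
tcp_rot: [[-0.947, 0.322, -0.0], [0.322, 0.947, 0.001], [0.001, 0.001, -1.0]]
wrist_force: [1.6, 0.4, 0.7]
opening: 0.0602
grasp_force: 0.0
```

Run:
```python
from h import *
cal=K('wrist');im=bot.capture('wrist');cv2.imwrite('pics/w6.png',im)
hsv=cv2.cvtColor(im,cv2.COLOR_BGR2HSV);h,s,v=cv2.split(hsv)
n,l,st,ce=cv2.connectedComponentsWithStats(((h>3)&(h<20)&(s>170)&(v>90)).astype(np.uint8))
for k in range(1,n):
    if st[k,4]<200: continue
    r,c=np.nonzero(l==k);Q=ray('wrist',np.c_[r,c],.048,cal)[:,:2]
    vv=np.linalg.eigh(np.cov(Q.T))[1][:,1];print('bar',st[k,4],ce[k],Q.mean(0),np.arctan2(vv[1],vv[0])%np.pi,cv2.minAreaRect(Q.astype(np.float32)*1000))
show('lid','wrist',.023)
to(.507,-.259,.038,2.82)
```

```text
bar 3631 [107.39355549 197.44946296] [ 0.44157078 -0.41126837] 0.1390782950161502 ((442.45379638671875, -410.97308349609375), (68.54247283935547, 36.44816207885742), 7.187565326690674)
bar 2236 [318.64445438 209.43067979] [ 0.50392304 -0.25932292] 2.826681899794891 ((505.4300842285156, -260.00799560546875), (19.45477294921875, 72.72761535644531), 71.90821838378906)
bar 591 [574.01353638 349.28595601] [ 0.7167682  -0.07462503] 0.563566359513425 ((719.4173583984375, -74.27630615234375), (45.039791107177734, 28.66209602355957), 30.124494552612305)
lid 0.86 [200. 314.] 10964 [ 0.5057 -0.2597] (0.5079, -0.2605) (103, 103) 2.752
lid 0.65 [186. 124.] 10971 [ 0.4421 -0.4166] (0.4442, -0.418) (105, 107) 1.656
at [ 0.5041 -0.2586  0.1312] yaw 2.815 q [-0.59  0.41 -0.16  1.    0.   -0.26] offset [-0.0028  0.0006  0.0932] twist -0.005
```

View pics/w6.png

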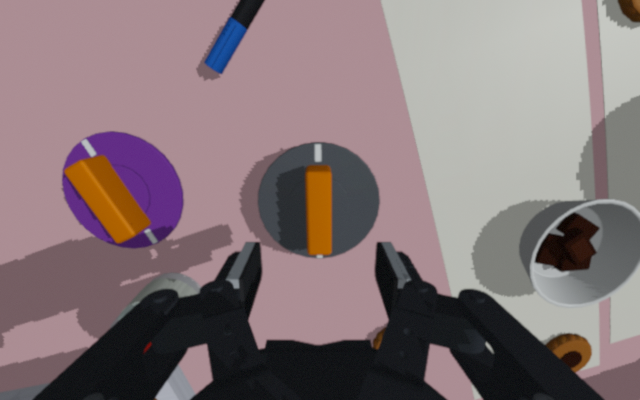

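The grey lid is centred at (200,318) and its orange bar is lined up between the fingers. The purple look-alike is well to the left at (190,122). Descend and grip.

Call:
arm_command(increments=[{"fingers":0.05,"offset":[-0.002,0.0005,0.04],"twist":[0,0,-0.005]},{"fingers":0.05,"offset":[0,0,0.04],"twist":[0,0,0]},{"fingers":0.05,"offset":[0,0,0.012],"twist":[0,0,0]},{"fingers":0.05,"offset":[0,0,0],"twist":[0,0,0]},{"fingers":0.01,"offset":[0,0,0],"twist":[0,0,0]},{"fingers":0.01,"offset":[0,0,0],"twist":[0,0,0]},{"fingers":0.01,"offset":[0,0,0],"twist":[0,0,0]},{"fingers":0.01,"offset":[0,0,0],"twist":[0,0,0]}], force=60)

```text
clock: 19.88
tool_pos: [0.5067, -0.2607, 0.0404]
tcp_rot: [[-0.948, 0.317, 0.004], [0.317, 0.948, -0.002], [-0.004, -0.001, -1.0]]
wrist_force: [-0.5, 0.7, 5.9]
opening: 0.0188
grasp_force: 60.4
```

Run:
```python
from h import *
to(.566,.1905,.25,2.94); print(bot.state()['opening'],bot.state()['grasp_force'])
```

```text
at [ 0.5067 -0.2607  0.0404] yaw 2.819 q [-0.59  0.5  -0.28  0.79  0.   -0.26] offset [ 0.086   0.4466 -0.2103] twist -0.121
0.018832770916480192 60.398290157318115
```

Call:
arm_command(increments=[{"fingers":0.01,"offset":[0,0,-0.03],"twist":[0,0,0]},{"fingers":0.01,"offset":[0,0,-0.05],"twist":[0,0,0]},{"fingers":0.01,"offset":[0,0,-0.05],"twist":[0,0,0]},{"fingers":0.01,"offset":[0.01,0.03,-0.04],"twist":[0,0,0]},{"fingers":0.01,"offset":[0.01,0.045,-0.04],"twist":[0,0,0]},{"fingers":0.01,"offset":[0.01,0.045,0],"twist":[0,0,0]},{"fingers":0.01,"offset":[0.01,0.045,0],"twist":[0,0,0]},{"fingers":0.01,"offset":[0.01,0.045,0],"twist":[0,0,0]}])

```text
clock: 20.88
tool_pos: [0.5242, -0.0434, 0.2489]
tcp_rot: [[-0.948, 0.318, 0.001], [0.318, 0.948, -0.0], [-0.001, 0.0, -1.0]]
wrist_force: [1.1, 0.0, -1.4]
opening: 0.0185
grasp_force: 59.4
```

Call:
arm_command(increments=[{"fingers":0.01,"offset":[0.01,0.045,0],"twist":[0,0,0]},{"fingers":0.01,"offset":[0.008,0.045,0],"twist":[0,0,0]},{"fingers":0.01,"offset":[0.006,0.045,0],"twist":[0,0,0]},{"fingers":0.01,"offset":[0.006,0.045,0],"twist":[0,0,0]},{"fingers":0.01,"offset":[0.006,0.04,0],"twist":[0,0,0]},{"fingers":0.01,"offset":[0,0.016,0],"twist":[0,0,-0.12]},{"fingers":0.01,"offset":[0,0,0],"twist":[0,0,0]},{"fingers":0.01,"offset":[0,0,0],"twist":[0,0,0]}])

```text
clock: 21.88
tool_pos: [0.5647, 0.1897, 0.2483]
tcp_rot: [[-0.979, 0.204, -0.0], [0.204, 0.979, -0.001], [0.0, -0.001, -1.0]]
wrist_force: [-0.3, -1.0, -1.8]
opening: 0.0187
grasp_force: 59.3
```

Run:
```python
from h import *
to(.566,.1905,.19,2.94); s=bot.state();print(s['opening'],s['grasp_force'],s['wrist_force'],s['wrist_torque'])
a=bot.capture('scene');b=bot.capture('wrist');c=bot.capture('top')
B=np.zeros((600,800,3),np.uint8)
B[:300,:400]=cv2.resize(a[60:210,340:540],None,fx=2,fy=2)
B[:300,400:]=cv2.resize(c[120:195,150:250],None,fx=4,fy=4)
B[300:550,:400]=cv2.resize(b,(400,250));cv2.imwrite('pics/m7.png',B)
show('lid','scene',.25-.018);show('lid','top',.25-.018)
```

```text
at [0.5647 0.1897 0.2483] yaw 2.936 q [ 0.22  0.42  0.16  1.31 -0.    0.42] offset [-0.0011  0.0011  0.0583] twist -0.004
0.01870533687016596 59.323416352272034 [-0.29581124 -0.9601717  -1.81742965] [-0.00554724 -0.01651751 -0.00537959]
lid 0.81 [212. 183.] 1149 [ 0.4483 -0.3904] (0.4487, -0.3914) (76, 92) 2.795
lid 0.57 [297. 183.] 1613 [ 0.6181 -0.4901] (0.6158, -0.4896) (78, 77) 2.104
lid 0.28 [203. 341.] 260 [ 0.6149 -0.1522] (0.6159, -0.1524) (37, 45) 2.286
lid 0.9 [166. 191.] 1049 [0.553  0.1808] (0.5581, 0.1801) (87, 104) 2.454
lid 0.77 [309. 388.] 1315 [ 0.2373 -0.246 ] (0.2375, -0.2461) (83, 84) -2.551
lid 0.61 [218. 441.] 1242 [ 0.4292 -0.3552] (0.4294, -0.3549) (84, 85) 2.572
lid 0.3 [142. 295.] 1200 [ 0.5823 -0.0516] (0.5818, -0.0516) (89, 85) -2.491
```

View pics/m7.png

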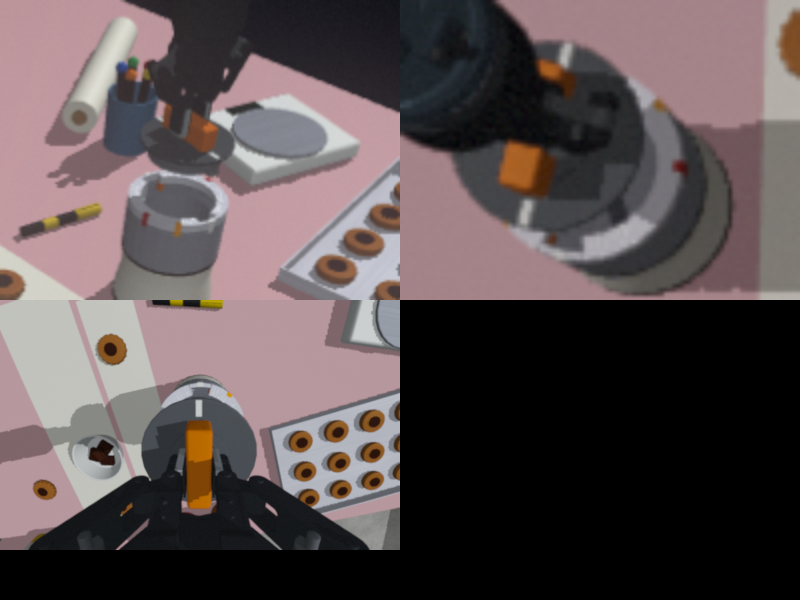

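The picture shows the lid held level over the mill, its white marks in line with the gap direction and the walnuts still in the bowl. Lowering to just above the rim.

Call:
arm_command(increments=[{"fingers":0.01,"offset":[-0.001,0.001,0.03],"twist":[0,0,0]},{"fingers":0.01,"offset":[0,0,0.022],"twist":[0,0,-0.004]},{"fingers":0.01,"offset":[0,0,0],"twist":[0,0,0]},{"fingers":0.01,"offset":[0,0,0],"twist":[0,0,0]}])

```text
clock: 22.62
tool_pos: [0.5665, 0.1911, 0.1972]
tcp_rot: [[-0.98, 0.198, 0.001], [0.198, 0.98, 0.0], [-0.001, 0.0, -1.0]]
wrist_force: [0.3, 1.1, -1.6]
opening: 0.0191
grasp_force: 59.3
```

```bash
cat >> h.py <<'E'
def st():
    s=bot.state();print('F',np.round(s['wrist_force'],1),'T',np.round(s['wrist_torque'],2),'grip',round(s['grasp_force'],1),round(s['opening'],4),'t',s['clock'])
E
python3 - <<'E'
from h import *
to(.566,.1905,.1724,2.94);st()
E
```

```text
at [0.5665 0.1911 0.1972] yaw 2.942 q [ 0.22  0.44  0.06  1.19 -0.    0.42] offset [ 0.0004 -0.0007  0.0248] twist 0.002
F [ 0.3  1.1 -1.6] T [0.03 0.01 0.01] grip 59.3 0.0191 t 22.625
```

Call:
arm_command(increments=[{"fingers":0.01,"offset":[0,0,0.004],"twist":[0,0,0]},{"fingers":0.01,"offset":[0,0,0.004],"twist":[0,0,0]},{"fingers":0.01,"offset":[0,0,0.003],"twist":[0,0,0]},{"fingers":0.01,"offset":[0,0,0],"twist":[0,0,0]},{"fingers":0.01,"offset":[0,0,0],"twist":[0,0,0]}])

```text
clock: 23.25
tool_pos: [0.5661, 0.1913, 0.1853]
tcp_rot: [[-0.98, 0.198, -0.0], [0.198, 0.98, -0.0], [0.0, -0.0, -1.0]]
wrist_force: [0.8, 0.5, -2.0]
opening: 0.0186
grasp_force: 59.3
```

```bash
python3 -c "
from h import *
to(.566,.1905,.1724,2.94);st()"
```

```text
at [0.5661 0.1913 0.1853] yaw 2.943 q [ 0.22  0.44  0.03  1.16 -0.    0.42] offset [-0.     -0.0008  0.0129] twist 0.003
F [ 0.8  0.5 -2. ] T [-0.  0. -0.] grip 59.3 0.0186 t 23.25
```

Call:
arm_command(increments=[{"fingers":0.01,"offset":[0,0,0.004],"twist":[0,0,0]},{"fingers":0.01,"offset":[0,0,0.004],"twist":[0,0,0]},{"fingers":0.01,"offset":[0,0,0.003],"twist":[0,0,0]},{"fingers":0.01,"offset":[0,0,0.002],"twist":[0,0,0]},{"fingers":0.01,"offset":[0,0,0.001],"twist":[0,0,0]},{"fingers":0.01,"offset":[0,0,0],"twist":[0,0,0]},{"fingers":0.01,"offset":[0,0,0],"twist":[0,0,0]}])

```text
clock: 24.12
tool_pos: [0.5659, 0.1912, 0.1724]
tcp_rot: [[-0.98, 0.197, 0.001], [0.197, 0.98, -0.0], [-0.001, -0.0, -1.0]]
wrist_force: [-3.8, -0.7, 4.8]
opening: 0.0186
grasp_force: 60.2
```

```bash
python3 -c "
from h import *
to(.566,.1905,.1724,2.94);st()"
```

```text
at [0.5659 0.1912 0.1724] yaw 2.943 q [ 0.22  0.45  0.01  1.13 -0.    0.42] offset [-0.0003 -0.0007  0.    ] twist 0.003
F [-3.8 -0.7  4.8] T [-0.15  0.57  0.03] grip 60.2 0.0186 t 24.125
```

The lid is seated: TCP at 0.1724 m as predicted, with a light upward reaction. Now I turn it clockwise in stages.

Call:
arm_command(increments=[{"fingers":0.01,"offset":[0,0,0.0005],"twist":[0,0,0.04]},{"fingers":0.01,"offset":[0,0,0],"twist":[0,0,0.05]},{"fingers":0.01,"offset":[0,0,0],"twist":[0,0,0.05]},{"fingers":0.01,"offset":[0,0,0],"twist":[0,0,0.05]},{"fingers":0.01,"offset":[0,0,0],"twist":[0,0,0.05]},{"fingers":0.01,"offset":[0,0,0],"twist":[0,0,0.05]},{"fingers":0.01,"offset":[0,0,0],"twist":[0,0,0.05]},{"fingers":0.01,"offset":[0,0,0],"twist":[0,0,0]}])

```text
clock: 25.12
tool_pos: [0.5671, 0.1914, 0.1724]
tcp_rot: [[-0.858, 0.513, 0.003], [0.513, 0.858, 0.0], [-0.002, 0.002, -1.0]]
wrist_force: [-1.8, -0.4, 5.0]
opening: 0.0187
grasp_force: 60.2
```

```bash
python3 -c "
from h import *
to(.566,.1905,.1724,2.24);st()"
```

```text
at [0.5671 0.1914 0.1724] yaw 2.603 q [ 0.22  0.45  0.01  1.13 -0.    0.76] offset [ 0.0005 -0.0013 -0.    ] twist 0.363
F [-1.8 -0.4  5. ] T [-0.17  0.26 -0.03] grip 60.2 0.0187 t 25.125
```

Call:
arm_command(increments=[{"fingers":0.01,"offset":[0,0,0],"twist":[0,0,0.05]},{"fingers":0.01,"offset":[0,0,0],"twist":[0,0,0.05]},{"fingers":0.01,"offset":[0,0,0],"twist":[0,0,0.05]},{"fingers":0.01,"offset":[0,0,0],"twist":[0,0,0.05]},{"fingers":0.01,"offset":[0,0,0],"twist":[0,0,0.05]},{"fingers":0.01,"offset":[0,0,0],"twist":[0,0,0.05]},{"fingers":0.01,"offset":[0,0,0],"twist":[0,0,0.05]},{"fingers":0.01,"offset":[0,0,0],"twist":[0,0,0.01]}])

```text
clock: 26.12
tool_pos: [0.5672, 0.1915, 0.1724]
tcp_rot: [[-0.623, 0.782, 0.003], [0.782, 0.623, 0.0], [-0.002, 0.003, -1.0]]
wrist_force: [-0.4, -0.5, 4.8]
opening: 0.0189
grasp_force: 60.3
```

Call:
arm_command(increments=[{"fingers":0.01,"offset":[0,0,0],"twist":[0,0,0]},{"fingers":0.01,"offset":[0,0,0],"twist":[0,0,0]},{"fingers":0.01,"offset":[0,0,0],"twist":[0,0,0]}])

```text
clock: 26.5
tool_pos: [0.5672, 0.1914, 0.1724]
tcp_rot: [[-0.623, 0.782, 0.003], [0.782, 0.623, 0.0], [-0.002, 0.003, -1.0]]
wrist_force: [-0.4, 0.7, 4.7]
opening: 0.0188
grasp_force: 60.3
```

Run:
```python
from h import *
to(.566,.1905,.1724,2.24);st()
for nm in('wrist','top','scene'):
    cal=K(nm);im=bot.capture(nm);cv2.imwrite(f'pics/end_{nm}.png',im)
    h,s,v=cv2.split(cv2.cvtColor(im,cv2.COLOR_BGR2HSV))
    for lab,m,z in(('orange',(h>3)&(h<14)&(s>170)&(v>90),.183),('amber',(h>14)&(h<28)&(s>150)&(v>110),.15),('red',((h<4)|(h>174))&(s>150)&(v>80),.15)):
        n,l,a,ce=cv2.connectedComponentsWithStats(m.astype(np.uint8))
        for k in range(1,n):
            w=ray(nm,[ce[k][::-1]],z,cal)[0,:2]
            if a[k,4]>=3 and np.hypot(*(w-[.566,.191]))<.07:
                r,c=np.nonzero(l==k);Q=ray(nm,np.c_[r,c],z,cal)[:,:2];e=np.linalg.eigh(np.cov(Q.T))[1][:,1]
                print(nm,lab,a[k,4],w.round(4),'dir',round(np.arctan2(*e[::-1])%np.pi,3),'pos ang',round(np.arctan2(*(w-[.566,.1905])[::-1]),3))
```

```text
at [0.5672 0.1914 0.1724] yaw 2.243 q [ 0.22  0.45  0.01  1.13 -0.    1.12] offset [ 0.     -0.0015 -0.    ] twist 0.003
F [-0.4  0.7  4.7] T [-0.21  0.19  0.23] grip 60.3 0.0188 t 26.5
wrist orange 4 [0.5359 0.2171] dir 1.624 pos ang 2.417
wrist orange 4 [0.539  0.2097] dir 2.219 pos ang 2.525
wrist orange 3 [0.5403 0.208 ] dir 2.219 pos ang 2.545
wrist orange 13 [0.559  0.2149] dir 2.264 pos ang 1.848
wrist orange 14 [0.5481 0.1984] dir 2.22 pos ang 2.726
wrist orange 4 [0.5639 0.209 ] dir 2.265 pos ang 1.681
wrist orange 4 [0.5525 0.1934] dir 2.221 pos ang 2.93
wrist orange 13 [0.5873 0.1795] dir 2.263 pos ang -0.478
wrist amber 142 [0.5304 0.2356] dir 0.693 pos ang 2.239
wrist amber 5215 [0.573  0.1822] dir 2.245 pos ang -0.866
wrist amber 15 [0.6133 0.1541] dir 1.384 pos ang -0.655
wrist red 75 [0.5676 0.2473] dir 3.056 pos ang 1.543
top orange 75 [0.5805 0.1716] dir 2.368 pos ang -0.919
top orange 5 [0.5489 0.2143] dir 2.475 pos ang 2.194
top orange 6 [0.5438 0.2072] dir 2.394 pos ang 2.498
top amber 3 [0.6015 0.1469] dir 0.786 pos ang -0.887
scene orange 42 [0.5565 0.2025] dir 2.034 pos ang 2.244
scene amber 13 [0.6058 0.1388] dir 2.121 pos ang -0.914
```

The bar points at 2.245 rad and the amber mark lies at 2.239 rad. The lid is seated, gripped at 60 N and at rest, so I'm handing in.

```bash
python3 -c "
from h import *
print(bot.sign_off());st()"
```

```text
the job is handed in; nothing more can be done
None
the job is handed in; nothing more can be done
```

I've handed in the job at about 27 s: both walnut halves are in the mill's bowl, the chocolate is in the dish, and the lid is seated and still gripped, with its bar within 0.01 rad of the amber pulse mark; no verdict came back.

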